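# Glue a cork facing to a sanding block in the hinged press

### The job

The hardwood block and its cork facing stand freshly glued in the small hinged press: first flip the brass-ball hold-down lever forward so that it rests on the wood block and the block cannot ride up, then swing the open jaw fully shut on the work. Fetch the red-knobbed locking pin from the drill block, push it fully home through the steel tongue of the jaw into the keeper hole below it, and let go of it. Finish while holding: with the fingertips keep a moderate, steady push on the outer face of the shut jaw so that the cork stays squeezed against the block while the glue grabs; leave the other things on the bench alone.

Things in the scene. Friction and masses are not known exactly. Their poses are not given: they have to be found in the camera images.
- keeper_hole (a point): Mouth of the vertical 10 mm hole in the gluing press's dark steel keeper block (40 x 44 mm, top 40 mm above the table; hole 28 mm deep, down to the bed), at the right end of the press. Its axes are the press's: x away from the robot to the fixed jaw, y along the jaws towards the hinge, z up. Hinge axis at (0, +0.203) from here, lever pivot at (+0.095, +0.113).
- press: The press: a wooden fixture fixed to the table, plywood bed 165 x 262 mm, 12 mm thick; origin under the bed, axes as keeper_hole. In these axes: keeper hole (-0.031, -0.108), hinge axis (-0.031, +0.095); shut swinging jaw x -0.045 to -0.017, y -0.065 to +0.081; fixed jaw x 0.045 to 0.075, top 68 mm up. The cork, then the wood block, stand between, y -0.04 to +0.05.
- jaw (a joint): Swinging jaw: light wooden bar with dark facing, 28 mm thick, 14 to 68 mm above the table; swings level about the upright hinge at its left end. 0 = shut on the work (which stops it there within about 0.01 rad), grows as its right end swings out towards the robot; starts at 0.3 to 0.5. Hinge friction (0.12 N m) keeps it where it is left. Push its outer face to shut it.
- jaw_front (a point): Centre of the outer (robot-side) face of the swinging jaw, 95 mm from the hinge axis, 40 mm above the table; a good place to push. Steel straps near the jaw's two ends stand 2 mm proud of it. Turns with the jaw; x points through the jaw towards the work.
- jaw_hinge (a point): Hinge axis of the swinging jaw, 40 mm above the table; a steel hinge cap stands above it up to 86 mm.
- tongue_hole (a point): Top of the vertical 10 mm hole in the steel tongue (28 mm wide, 8 mm thick) at the jaw's free end, 203 mm from the hinge axis, 50 mm above the table, z up. With the jaw shut the tongue lies 2 mm over the keeper block, its hole right above the keeper hole. The wooden end of the jaw is 43 mm from the hole and up to 68 mm above the table.
- hold_down (a joint): Hold-down lever on top of the fixed jaw; turns about a level axis along the press's y, 84 mm above the table. 0 = thrown back, leaning 30 degrees past upright away from the robot; upright at 0.52; about 2.09 = lying forward, its rubber foot on the wood block. No spring: the weight of its ball makes it fall to the side of upright it is on.
- lever_ball (a point): Centre of the 23 mm brass ball at the end of the hold-down lever, 62 mm from the pivot; 138 mm above the table when thrown back, about 84 mm when down. Push it over from behind, in the press's -x direction.
- pin_knob (a point): Centre of the locking pin's red knob, 19 mm across, 34 mm tall, z up along the pin. Below it: a steel collar 15 mm wide, 10 mm high, then an 8 mm shank, 34 mm long, its last 12 mm tapered to 4 mm. The pin stands loose in a drill block, collar on its top, knob centre 67 mm above the table; lift it 40 mm or more. Home in the press the collar sits on the tongue, knob centre 77 mm up.
- drill_block: Fixed wooden block, 44 x 96 mm, 40 mm high, origin under its centre; the pin stands in its hole at (0, -0.022). Three thin drill bits stick up 36 mm from its other end, 40 mm or more from the pin.
- pin_tip (a point): Tip of the locking pin's shank, on its axis, 61 mm below the knob's centre.
- wood_center (a point): Centre of the hardwood sanding block (the work), on edge on the bed by the fixed jaw: 34 mm thick (press x), 88 mm long (press y), 58 mm high, top 70 mm above the table, 110 g.
- cork_center (a point): Centre of the cork block to be glued to the wood block: 28 mm thick, 70 mm long, 44 mm high, 40 g, standing on edge on the bed between the wood block and the swinging jaw.
- wood_block: The hardwood block; origin at the centre of its cork side.
- cork_face: The cork block; origin at the centre of its jaw side.
- lock_pin: The locking pin; origin at its tip.
- glue_jar: Bystander: glass glue jar, 59 mm across, 73 mm tall; origin at the centre of its underside. To be left alone.
- spool_clamp_a: Bystander: upright wooden spool clamp, 32 mm across, 116 mm tall; origin at the centre of its underside. To be left alone.
- thumb_plane: Bystander: brass thumb plane, 25 x 60 x 34 mm; origin at the centre of its underside. To be left alone.
- mallet: Bystander: boxwood mallet, 187 x 72 x 38 mm; origin at the centre of its underside. To be left alone.
- maple_strip: Bystander: maple strip, 20 x 86 x 8 mm; origin at the centre of its underside. To be left alone.

How it is judged:
By the outcome, as a careful person would: the job done as asked, in the order asked, and still so for the second after the job is handed in, while the arm keeps its last pose, push and grip.
It also fails if it takes over 72 s, if anything falls off the work surface, if the arm or the gripper's body presses on something with over 40 N, if the wrist force passes 120 N, or if a joint passes its speed limit or range.

### The arm

A 6-joint arm with a two-finger parallel gripper is mounted at the origin on a cart in front of the work surface, level with it; the furniture and walls round the work are solid. World frame = base frame: x ahead of the robot, y to its left, z up, the work surface at z = 0. Lengths are in m, angles in rad, forces in N, time in s.
With the tool pointing down it reaches from about 0.25 to 0.8 m from the base axis. Payload 3.9 kg.
Tool frame: the origin (TCP) lies at the very end of the fingers, on their centre line; the grasp point (between the pads) lies 19 mm behind it; y points along the fingers, z is the direction in which the jaws open and shut, and the axes are right-handed (so a half turn about y gives the same grasp; the last joint's range is limited). The gripper opens to 85 mm and grips with 20 to 120 N. Pads are 22 mm wide; open, the fingers measure 114 mm over their backs; the gripper's body (76 mm by 85 mm) begins 54 mm behind the grasp point. The pads swing forward as they close: fully open they stand 13 mm farther back than shut.
Start: joints at [-1.154, 0.26, -0.138, 1.173, 0, 1.571], TCP at [0.213, -0.48, 0.231] pointing down, gripper open.
Joint ranges: [-2.78, 2.78], [-0.83, 1.72], [-1.28, 1.37], [-1.9, 2.12], [-1.57, 1.48], [-3.14, 3.14]. Speed limits (rad/s): [2.57, 2.57, 3.14, 3.14, 3.14, 3.14].

### API

Orientations are given as a rotation vector (axis times angle).
In Python, from bench import * gives the robot as it stands. The module is installed in compiled form; this text tells all that it offers. Calls block until the motion is done:
- move_pose(position, orientation): joint-space move of the TCP to a pose.
- move_linear(position, frame=None, max_speed=0.15, contact_N=None): straight line of the TCP; frame=None keeps the orientation; max_speed is the mean speed in m/s. With contact_N (N) it stops when the force on the tool has changed by that much, and returns True; else False.
- goto_joints(angles): joint-space move.
- ungrasp() and grasp(grip_force=None): open the fingers fully, or close them until they stop; grip_force is the grip in N (None keeps the last).
- dwell(seconds).
- inverse_kinematics(position, orientation): joint angles nearest the present ones, or None.
- camera(name): name is "scene" or "top" or "wrist"; returns a dict with "image" (480x640x3 uint8, blue, green, red), "fx", "fy", "cx", "cy" (pixels), "k1" (the pictures are not rectified: a ray, as slopes to the right and down, at radius r is drawn at 1 + k1 r^2 times it, then the intrinsics apply), "T" (4x4, takes a point from camera to world coordinates). Camera axes: x right, y down, z forward; pixel columns grow to the right and rows downward; lengths in m; the calibration is good to about 2 mm. A picture is of the moment at which its call begins. There is no depth.
A pose or a line that the arm cannot do raises IKError and nothing moves.
- finish_job(): hands the job in, once; it reports no verdict.
Readings, each from a call of its own:
- read_time_s(): time.
- read_joints(): joint angles.
- read_joint_vel(): joint speeds.
- read_joint_efforts(): joint torques, N m.
- read_position(): TCP position.
- read_orientation(): TCP orientation.
- read_wrist_force(): force on the tool from outside, world axes, zero at the start.
- read_ft_torque(): the same for the moment, N m.
- read_opening(): opening from 0.0 (shut) to 1.0 (fully open).
Only numpy, scipy, OpenCV 4.12 (cv2) and the standard library are available. Lean on these libraries where they do the work, as an engineer would, in place of code of your own. Each camera call takes 0.05 s, during which the arm holds its last target.

## Working session

There is one attempt and no reset: what is moved stays moved. The work goes in short steps, each a Python script; the robot and the scene stay as the last script left them, time stands still between calls to the robot, and variables do not carry over. Pictures are saved under pics/ and viewed, and the job is handed in when it is done.

```bash
mkdir -p pics; ls; python3 - <<'E'
from bench import *
import cv2, numpy as np
for n in ["scene","top","wrist"]:
    c=camera(n); cv2.imwrite(f"pics/{n}0.png",c["image"])
    print(n,c["fx"],c["fy"],c["cx"],c["cy"],c["k1"]);print(np.round(c["T"],4).tolist())
print(read_time_s(),read_position(),read_orientation(),read_wrist_force())
E
```

```text
pics
scene 444.43335954085967 444.43335954085967 318.3359208793887 234.67017590810232 -0.000588111013854695
[[-0.5294, -0.6379, 0.5593, -0.0394], [-0.8482, 0.4109, -0.3342, 0.4409], [-0.0166, -0.6514, -0.7586, 0.93], [0.0, 0.0, 0.0, 1.0]]
top 620.1515267721991 620.1515267721991 315.8914187436074 237.6146994246552 -0.0903250202136479
[[-0.3313, -0.9009, 0.2802, 0.0307], [-0.9435, 0.3166, -0.0976, 0.2645], [-0.0008, -0.2967, -0.955, 1.8589], [0.0, 0.0, 0.0, 1.0]]
wrist 411.86354922982235 411.86354922982235 318.685093235171 243.64012705846667 -0.018586543338499645
[[0.4049, -0.882, -0.241, 0.2727], [-0.9143, -0.3913, -0.1043, -0.4526], [-0.0022, 0.2626, -0.9649, 0.3731], [0.0, 0.0, 0.0, 1.0]]
0.15 [ 0.21231043 -0.47957022  0.2306532 ] [-0.42154426  1.99331088 -1.99028484] [ 0.148857   -0.71314434  0.56010769]
```

View pics/scene0.png

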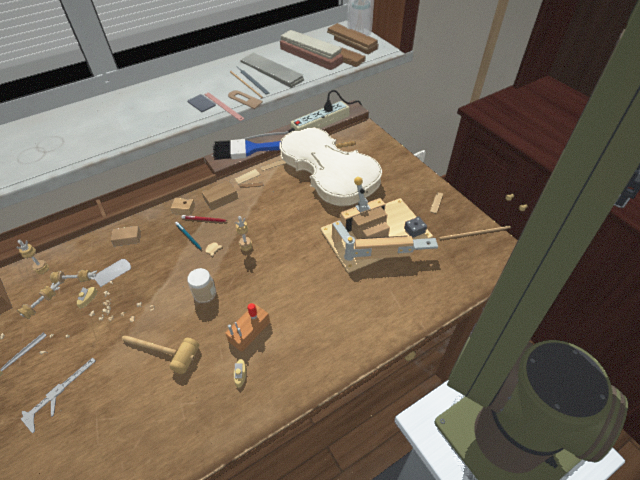

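View pics/top0.png

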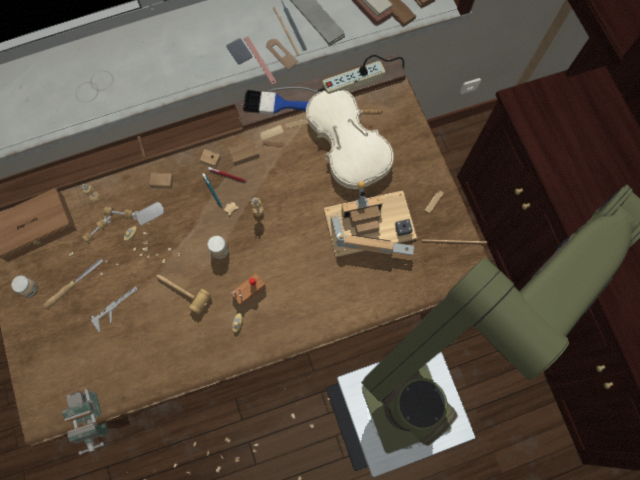

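View pics/wrist0.png

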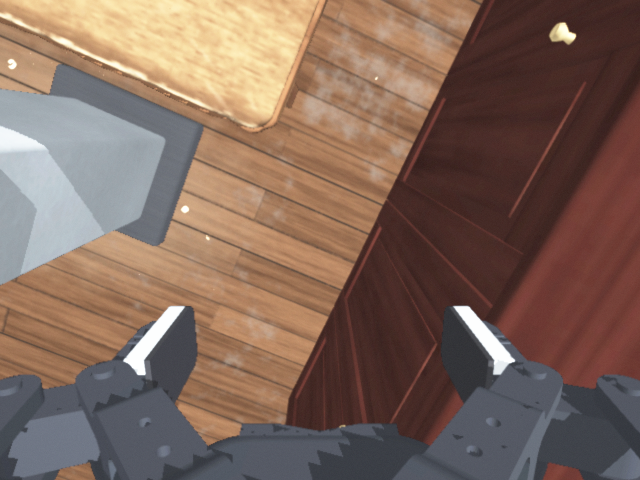

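The scene view shows the press at about (380,235), the brass ball at (358,181), the red pin at (252,310), the jar at (202,286) and a violin behind the press. I'll write the helpers and get rough positions.

```bash
cat > h.py <<'E'
from bench import *
import cv2, numpy as np
from scipy.spatial.transform import Rotation as R
def undist(c,px):
    K=np.array([[c["fx"],0,c["cx"]],[0,c["fy"],c["cy"]],[0,0,1.]])
    p=cv2.undistortPoints(np.array(px,float).reshape(-1,1,2),K,np.array([c["k1"],0,0,0,0.]))
    return p.reshape(-1,2)
def ray(c,px):
    u=undist(c,px)[0]; T=np.array(c["T"]); d=T[:3,:3]@np.array([u[0],u[1],1]); return T[:3,3],d/np.linalg.norm(d)
def onz(c,px,z):
    o,d=ray(c,px); return o+d*(z-o[2])/d[2]
def tri(rs):
    A=np.zeros((3,3));b=np.zeros(3)
    for o,d in rs:
        P=np.eye(3)-np.outer(d,d);A+=P;b+=P@o
    x=np.linalg.solve(A,b); return x,[np.linalg.norm((np.eye(3)-np.outer(d,d))@(x-o)) for o,d in rs]
def proj(c,p):
    T=np.array(c["T"]);q=T[:3,:3].T@(np.array(p)-T[:3,3]);u=q[:2]/q[2];u=u*(1+c["k1"]*(u@u))
    return np.array([c["fx"]*u[0]+c["cx"],c["fy"]*u[1]+c["cy"]])
# tool down: y axis = -z world, z axis (opening dir) at world yaw a
def down(a,tilt=None):
    z=np.array([np.cos(a),np.sin(a),0]);y=np.array([0,0,-1.]);x=np.cross(y,z)
    M=np.stack([x,y,z],1)
    return R.from_matrix(M)
def rv(r): return r.as_rotvec()
def save(n,c=None,name=None):
    c=c or camera(n); cv2.imwrite(f"pics/{name}.png",c["image"]); return c
E
python3 - <<'E'
from h import *
s=camera("scene");t=camera("top")
print("tool",np.round(R.from_rotvec(read_orientation()).as_matrix(),3).tolist())
print("ball",tri([ray(s,(358,181)),ray(t,(361,185))]))
print("pin top",tri([ray(s,(252,307)),ray(t,(253,281))]))
for n,z,a,b in [("tonguehole",.05,(428,243),(404,251)),("jar",.073,(200,276),(217,243)),("violin near",.03,(350,205),(360,187))]:
    print(n,onz(s,a,z),onz(t,b,z))
for n,c,x in [("scene",s,(300,150)),("top",t,(310,160))]:
    im=c["image"][x[1]:x[1]+150,x[0]:x[0]+160 if n=="scene" else x[0]+130]
    cv2.imwrite(f"pics/{n}crop.png",cv2.resize(im,None,fx=4 if n=="top" else 4,fy=4,interpolation=cv2.INTER_CUBIC))
E
```

```text
tool [[-0.914, -0.0, 0.405], [-0.405, 0.001, -0.914], [0.0, -1.0, -0.001]]
ball (array([ 0.64634425, -0.09355594,  0.13715642]), [np.float64(0.0003704746893508247), np.float64(0.0003704746893506977)])
pin top (array([0.48824212, 0.30181425, 0.07890986]), [np.float64(0.00014904250330832115), np.float64(0.00014904250330821992)])
tonguehole [ 0.43387773 -0.16760464  0.05      ] [ 0.43250399 -0.1589439   0.05      ]
jar [0.63484769 0.36709032 0.073     ] [0.63756664 0.36885229 0.073     ]
violin near [ 0.66951661 -0.08945369  0.03      ] [ 0.67959296 -0.11015103  0.03      ]
```

View pics/scenecrop.png

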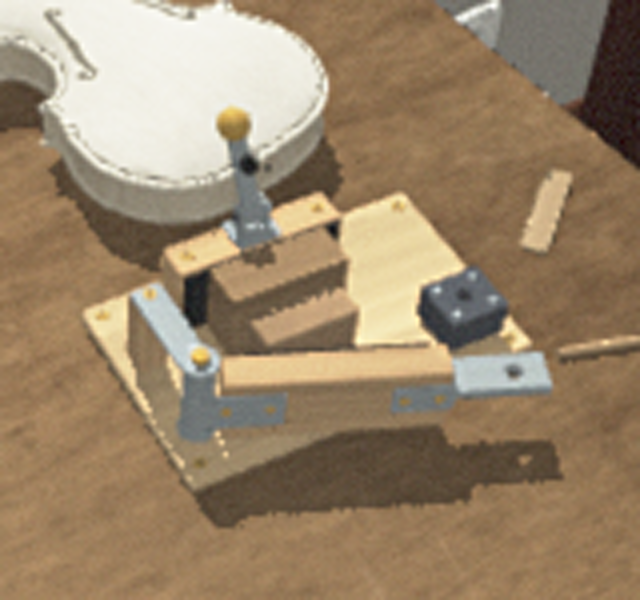

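View pics/topcrop.png

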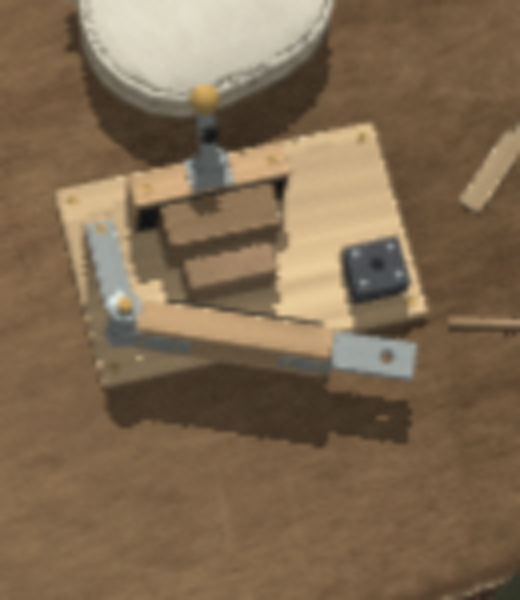

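```bash
python3 - <<'E'
from h import *
s=camera("scene");t=camera("top")
ks,kt=onz(s,(416.2,223.5),.04),onz(t,(404.5,226.2),.04)
hs,ht=onz(s,(350,238.7),.086),onz(t,(341,235.7),.086)
print("keeper",ks,kt,"hinge",hs,ht)
k=(ks+kt)/2;h=(hs+ht)/2;d=h-k;print("len",np.hypot(*d[:2]),"yaw",np.arctan2(d[1],d[0])-np.pi/2)
# violin: near bottom and top edges
print("violin top edge triang", tri([ray(s,(300+200/4,150+180/4)),ray(t,(310+195/4,160+103/4))]))
print("near-floor", onz(s,(300+170/4,150+222/4),0), onz(s,(300+170/4,150+185/4),.03))
yaw=np.arctan2(d[1],d[0])-np.pi/2
ex=np.array([np.cos(yaw),np.sin(yaw),0]);c0=k+np.array([*d[:2],0])/2
for a in (yaw+np.pi/2,yaw-np.pi/2):
  for zz in (.2,.25,.3):
    for off in (-.1,0):
      p=np.array([c0[0],c0[1],0])+ex*off;p[2]=zz
      print(a,zz,off,np.round(p,3),inverse_kinematics(p,rv(down(a))))
E
```

```text
keeper [ 0.50804838 -0.19310388  0.04      ] [ 0.5084108  -0.19237746  0.04      ] hinge [0.52920937 0.00997203 0.086     ] [0.53165179 0.01028607 0.086     ]
len 0.2040808845180489 yaw -0.10900095019051026
violin top edge triang (array([ 0.67867693, -0.09965335,  0.05547528]), [np.float64(0.004195506608344213), np.float64(0.004195506608344127)])
near-floor [ 0.70334585 -0.08761364  0.        ] [ 0.71023597 -0.09137175  0.03      ]
1.4617953766043863 0.2 -0.1 [ 0.42 -0.08  0.2 ] [-0.18923667  0.11157216 -0.41234999  1.04687418  0.         -0.08023572]
1.4617953766043863 0.2 0 [ 0.519 -0.091  0.2  ] [-0.17403595  0.27917896 -0.19461987  1.0969975   0.         -0.065035  ]
1.4617953766043863 0.25 -0.1 [ 0.42 -0.08  0.25] [-0.18923667  0.08467808 -0.3090348   1.17708344  0.         -0.08023572]
1.4617953766043863 0.25 0 [ 0.519 -0.091  0.25 ] [-0.17403595  0.25681071 -0.09346704  1.22051858  0.         -0.065035  ]
1.4617953766043863 0.3 -0.1 [ 0.42 -0.08  0.3 ] [-0.18923667  0.06934069 -0.19605664  1.305399    0.         -0.08023572]
1.4617953766043863 0.3 0 [ 0.519 -0.091  0.3  ] [-0.17403595  0.24510056  0.01977631  1.34547207  0.         -0.065035  ]
-1.6797972769854068 0.2 -0.1 [ 0.42 -0.08  0.2 ] [-0.18923667  0.11157216 -0.41234999  1.04687418  0.          3.06135693]
-1.6797972769854068 0.2 0 [ 0.519 -0.091  0.2  ] [-0.17403595  0.27917896 -0.19461987  1.0969975   0.          3.07655766]
-1.6797972769854068 0.25 -0.1 [ 0.42 -0.08  0.25] [-0.18923667  0.08467808 -0.3090348   1.17708344  0.          3.06135693]
-1.6797972769854068 0.25 0 [ 0.519 -0.091  0.25 ] [-0.17403595  0.25681071 -0.09346704  1.22051858  0.          3.07655766]
-1.6797972769854068 0.3 -0.1 [ 0.42 -0.08  0.3 ] [-0.18923667  0.06934069 -0.19605664  1.305399    0.          3.06135693]
-1.6797972769854068 0.3 0 [ 0.519 -0.091  0.3  ] [-0.17403595  0.24510056  0.01977631  1.34547207  0.          3.07655766]
```

The press is measured consistently from both views: keeper hole at about (0.508,-0.193), yaw -0.109. The ball is within 1 mm of where the geometry predicts. I'll hover over it with the fingers shut, take a wrist picture, then flip the lever.

```bash
cat >> h.py <<'E'
YAW=-0.109; KEEP=np.array([0.508,-0.193])
RP=np.array([[np.cos(YAW),-np.sin(YAW)],[np.sin(YAW),np.cos(YAW)]])
def P(x,y,z):  # keeper_hole-frame xy -> world
    return np.array([*(KEEP+RP@np.array([x,y])),z])
DP=down(YAW+np.pi/2)
E
python3 - <<'E'
from h import *
grasp(20)
print(read_time_s(), read_opening())
move_pose(P(-0.03,0.09,0.27),rv(DP))
save("wrist",name="w1")
print(read_time_s(), read_position())
move_pose(P(0.126+0.036,0.113,0.21),rv(DP))
save("wrist",name="w2");save("scene",name="s2")
print(read_time_s(), read_position(),read_wrist_force())
c=camera("wrist");print(proj(c,P(.126,.113,.138)))
E
```

```text
1.1167 0.0007087301954687801
2.8833 [ 0.48780825 -0.1009814   0.26992167]
3.8083 [ 0.68033915 -0.09877019  0.21152854] [-0.65874349 -0.48395573  0.6496497 ]
[319.23405557 193.94858132]
```

View pics/w1.png

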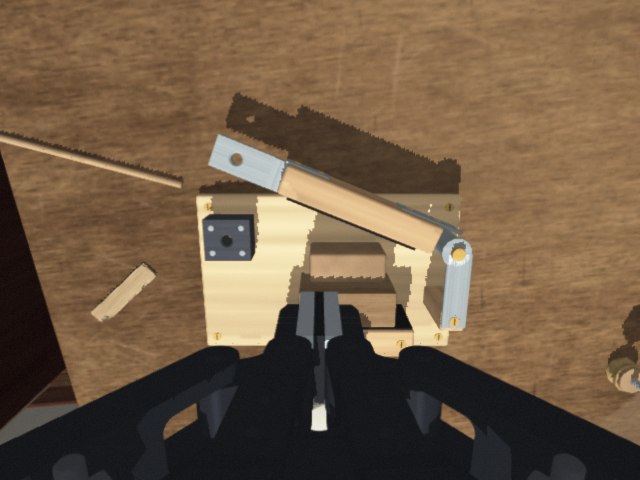

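View pics/w2.png

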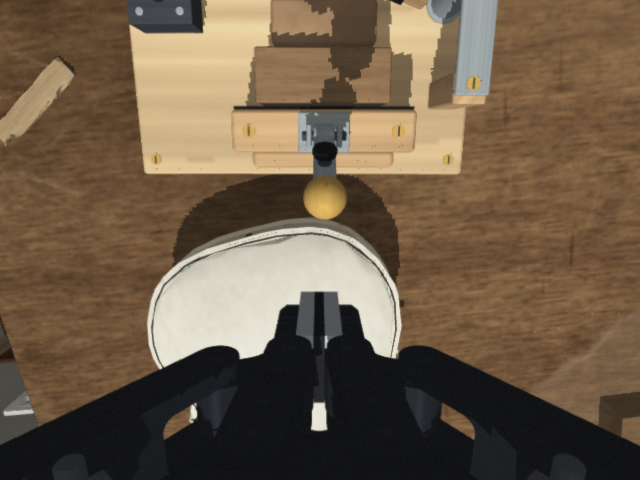

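View pics/s2.png

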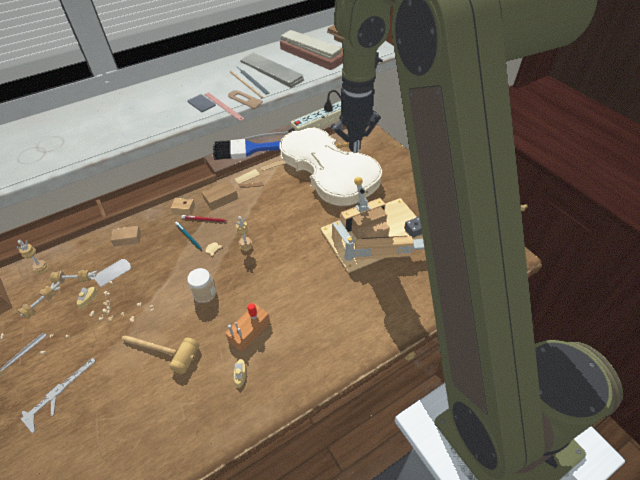

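The wrist view shows the ball at (325,198), about 3 mm to the hinge side of the prediction. The fingers are behind it, clear above the violin, so I'll push now.

```bash
python3 - <<'E'
from h import *
move_linear(P(0.126+0.036,0.116,0.126),max_speed=.1)
print(read_position(),read_wrist_force())
move_linear(P(0.126+0.02,0.116,0.126),max_speed=.05)
print(read_wrist_force())
for dx in (.01,.0,-.01,-.015,-.02,-.025):
    move_linear(P(0.126+dx,0.116,0.126),max_speed=.06)
    print(dx,read_wrist_force())
dwell(.4)
save("scene",name="s3");save("wrist",name="w3")
print(read_time_s(),read_wrist_force())
E
```

```text
[ 0.68220815 -0.09542975  0.12683021] [0.69396806 0.03000153 0.04082136]
[ 1.07902546  0.04737058 -0.47733743]
0.01 [ 0.40886766  0.01672858 -0.69523132]
0.0 [-0.63291499  0.00926915  0.23636514]
-0.01 [-0.26602585  0.47380189 -0.31243949]
-0.015 [-0.03776814  0.28915349  0.51689182]
-0.02 [ 0.47794285 -0.71486722  1.08182999]
-0.025 [ 0.10748853 -0.05588399 -0.60278811]
7.5167 [ 0.33522693 -0.04602122  0.33233008]
```

View pics/w3.png

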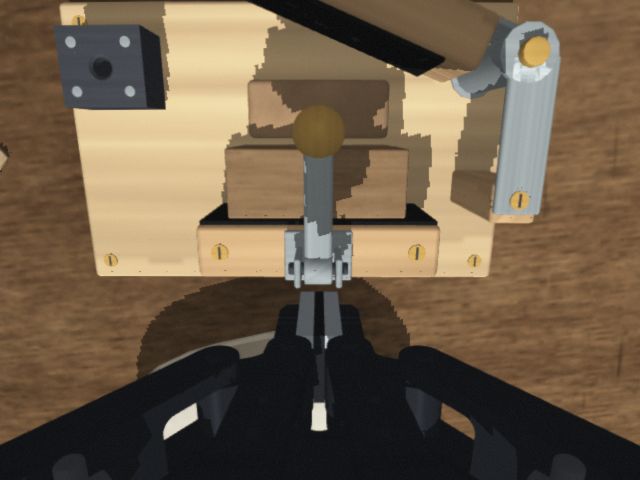

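View pics/s3.png

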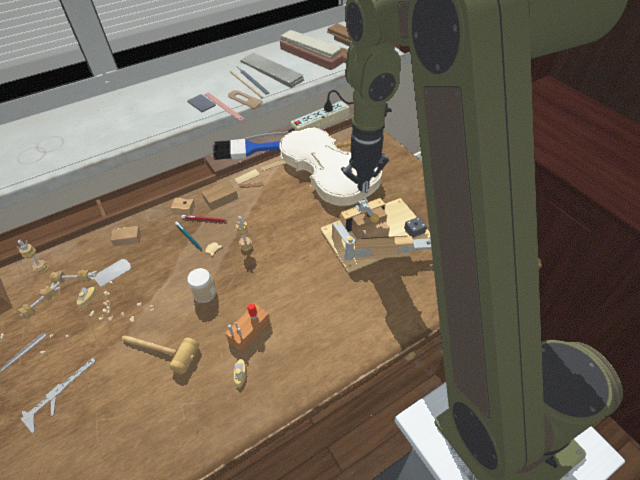

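The wrist view shows the lever lying forward, ball at (318,131) over the wood block and work. Next I'll shut the jaw from the robot side.

```bash
python3 - <<'E'
from h import *
move_linear(P(0.12,0.116,0.21),max_speed=.25)
move_linear(P(-0.13,0.10,0.21),max_speed=.3)
c=save("wrist",name="w4")
move_linear(P(-0.13,0.10,0.036),max_speed=.25)
print(read_time_s(),read_wrist_force())
r=move_linear(P(-0.06,0.105,0.036),max_speed=.08,contact_N=8)
print(r,read_position(),read_wrist_force())
r=move_linear(P(-0.01,0.105,0.036),max_speed=.04,contact_N=8)
print(r,read_position(),read_wrist_force(),RP.T@(read_position()[:2]-KEEP))
dwell(.3);print(read_time_s(),read_wrist_force(),read_position())
save("wrist",name="w5");save("top",name="t5")
E
```

```text
9.8917 [ 0.55049955  0.30582749 -0.14455683]
False [ 0.45933266 -0.08201089  0.03591658] [ 0.66593115  0.52444775 -1.18961522]
True [ 0.49571275 -0.08637578  0.03526858] [0.74739146 0.02814297 0.95435007] [-0.02381337  0.10465478]
12.1167 [-0.99686549  0.21191968  0.112122  ] [ 0.49409928 -0.08635079  0.0348959 ]
```

View pics/w5.png

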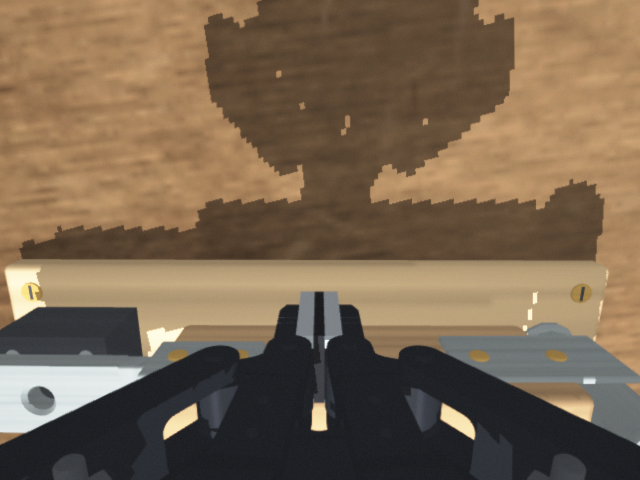

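View pics/w4.png

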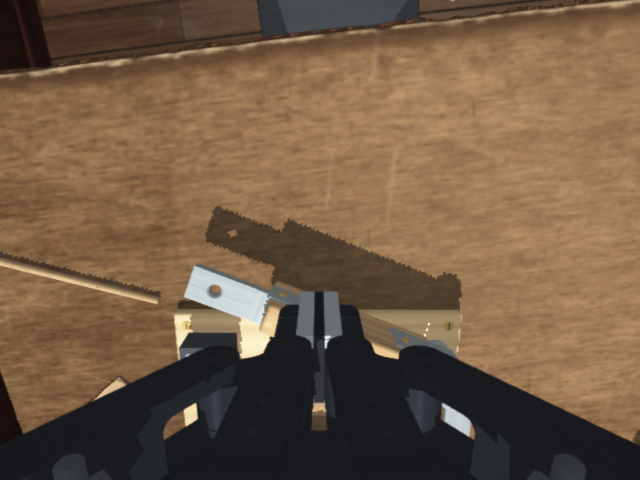

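The jaw looks parallel to the bed, but the contact stop bounced back to about 1 N. I'll push on in small steps until a steady force shows it's seated.

```bash
python3 - <<'E'
from h import *
x=-0.0255
for i in range(14):
    x+=.001
    move_linear(P(x,0.105,0.035),max_speed=.03)
    f=RP.T@read_wrist_force()[:2]; print(round(x,4),np.round(f,1),np.round(RP.T@(read_position()[:2]-KEEP),4))
    if -f[0]>12: break
dwell(.3); print(read_wrist_force(),read_time_s())
E
```

```text
-0.0245 [-0.3  0.9] [-0.0244  0.105 ]
-0.0235 [-0.1 -0.7] [-0.0234  0.105 ]
-0.0225 [-3.1  0.3] [-0.0234  0.105 ]
-0.0215 [-5.7 -0.4] [-0.0234  0.105 ]
-0.0205 [-6.  -0.6] [-0.0234  0.105 ]
-0.0195 [-8.7 -0. ] [-0.0235  0.105 ]
-0.0185 [-10.3   0.7] [-0.0235  0.105 ]
-0.0175 [-11.8   0.1] [-0.0235  0.105 ]
-0.0165 [-12.8  -0.4] [-0.0236  0.105 ]
[-13.91652502   1.49207104   8.85253433] 14.7667
```

The arm stops at x = -0.0235 (tool centre) while the force climbs to 13 N, so the jaw is seated. I'll back off, look at the tongue hole, then go and look at the pin.

```bash
python3 - <<'E'
from h import *
move_linear(P(-0.06,0.105,0.036),max_speed=.1)
move_linear(P(-0.06,0.06,0.2),max_speed=.25)
c=save("wrist",name="w6")
np.savez("w6.npz",**{k:c[k] for k in("fx","fy","cx","cy","k1","T")})
print(proj(c,P(0,0,.05)),proj(c,P(0,.203,.086)))
ungrasp()
move_pose([0.42,0.29,0.25],rv(down(np.pi/2)))
c=save("wrist",name="w7")
np.savez("w7.npz",**{k:c[k] for k in("fx","fy","cx","cy","k1","T")})
s=save("scene",name="s7");t=save("top",name="t7")
print(read_time_s(),read_joints())
E
```

```text
[239.80619463 305.48169026] [527.51368742 326.29024044]
18.725 [ 6.02373287e-01  2.27495298e-01 -1.33468854e-01  1.21008575e+00
 -1.85568836e-04  6.04175167e-01]
```

View pics/w6.png

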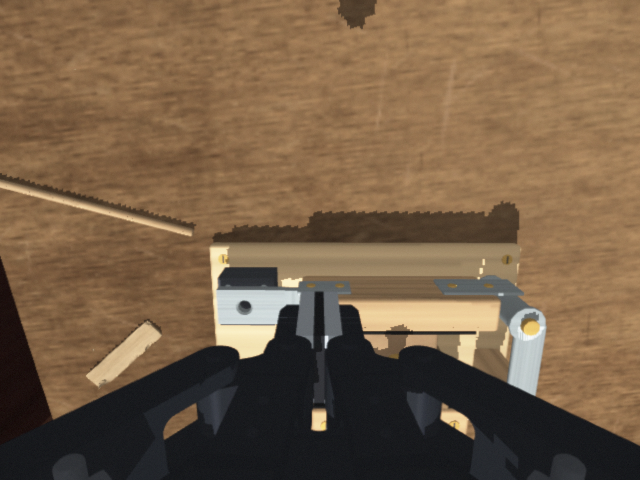

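View pics/w7.png

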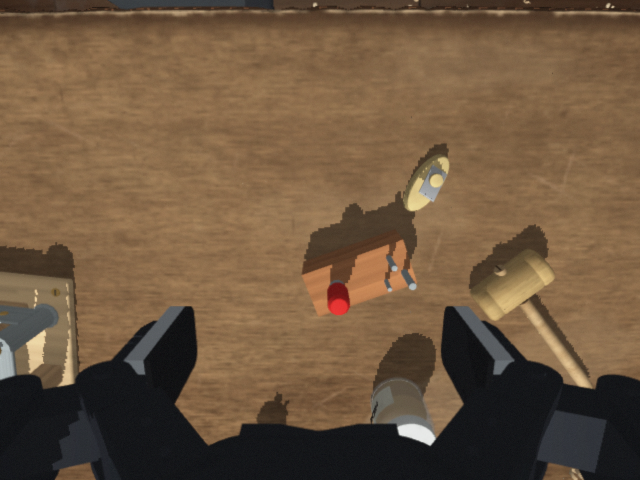

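View pics/s7.png

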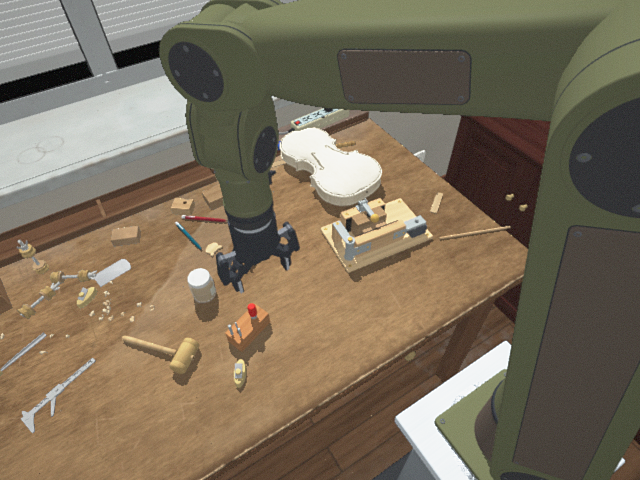

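Tongue hole seen at (245,308), about 5 px from the prediction, and the hinge at (531,328) shows the same shift. That makes it a camera bias of about 2–3 mm. The pin knob is at (338,298) and the bits are at the right end of the block. Next I'll measure the pin precisely.

```bash
cat >> h.py <<'E'
def redc(c,box=None):
    im=c["image"];hsv=cv2.cvtColor(im,cv2.COLOR_BGR2HSV)
    m=(((hsv[...,0]<6)|(hsv[...,0]>174))&(hsv[...,1]>200)&(hsv[...,2]>90)).astype(np.uint8)
    n,l,st,ce=cv2.connectedComponentsWithStats(m)
    return [(ce[i],st[i]) for i in range(1,n) if st[i][4]>25]
def holec(c,guess,r=10,thr=None):
    g=cv2.cvtColor(c["image"],cv2.COLOR_BGR2GRAY);x,y=[int(round(v)) for v in guess]
    p=g[y-r:y+r+1,x-r:x+r+1].astype(float);t=thr or (p.min()+np.median(p))/2
    m=(p<t).astype(np.uint8);n,l,st,ce=cv2.connectedComponentsWithStats(m)
    i=1+int(np.argmin([np.hypot(*(ce[k]-r))-st[k][4]*.05 for k in range(1,n)]));return ce[i]+[x-r,y-r],st[i][4]
E
python3 - <<'E'
from h import *
def ld(n,f): d=dict(np.load(n)); d["image"]=cv2.imread(f); return d
s=camera("scene");t=camera("top");w=camera("wrist")
for n,c in (("s",s),("t",t),("w",w)):
    for ce,st in redc(c): print(n,np.round(ce,1),st, np.round(onz(c,ce,.067),4))
w6=ld("w6.npz","pics/w6.png")
hc,a=holec(w6,(245,308));print("tongue w6",hc,a,onz(w6,hc,.05))
for n,c,g in (("s",s,(425,235)),("t",t,(407,233))):
    print(n,"pred",proj(c,P(0,0,.05)))
cv2.imwrite("pics/s8c.png",cv2.resize(s["image"][180:280,310:450],None,fx=5,fy=5,interpolation=cv2.INTER_CUBIC))
print("hinge w6",onz(w6,(531,328),.086))
a=onz(w,(303,275),.04);b=onz(w,(403,238),.04);print("block dir",a,b,np.arctan2(b[1]-a[1],b[0]-a[0]))
E
```

```text
w [337.6 295.2] [328 284  21  28 307] [0.4875 0.3055 0.067 ]
tongue w6 [244.33606557 306.29508197] 122 [ 0.5090374  -0.18965494  0.05      ]
s pred [416.74541275 221.01380228]
t pred [405.17586407 225.2353577 ]
hinge w6 [0.53164611 0.01121917 0.086     ]
block dir [0.47891059 0.27530787 0.04      ] [0.44443253 0.36413981 0.04      ] 1.9410255190771486
```

View pics/s8c.png

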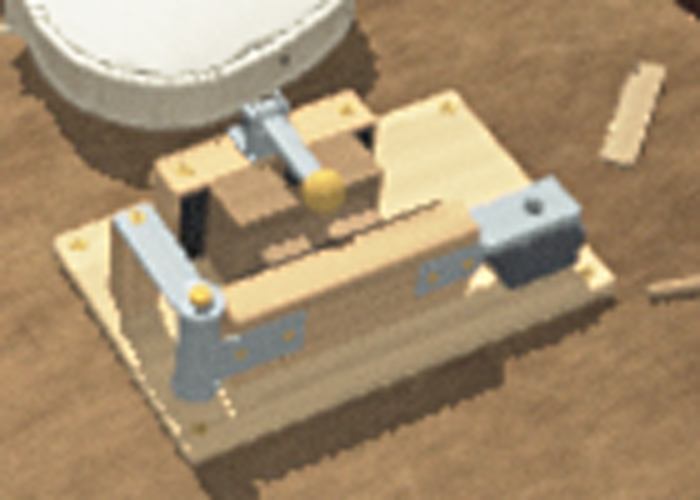

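The scene crop shows the jaw shut, the lever down on the wood, and the tongue hole at (417,221), within 0.5 px of the prediction. The wrist camera reads about 3 mm more in +y than the fixed pair. I'll hover over the pin in the grasp orientation and measure again.

```bash
python3 - <<'E'
from h import *
A=1.941-np.pi/2
move_pose([0.488,0.303,0.23],rv(down(A)))
c=save("wrist",name="w9")
for ce,st in redc(c): print(np.round(ce,1),st,np.round(onz(c,ce,.067),4))
print(read_time_s(),read_position(),read_joints())
E
```

```text
[322.1 220.4] [312 207  23  30 384] [0.4892 0.3056 0.067 ]
19.9917 [0.48778841 0.30294073 0.23011913] [ 5.55720552e-01  3.45375676e-01 -1.79352185e-02  1.20755747e+00
  5.89230708e-05  1.75548180e+00]
```

View pics/w9.png

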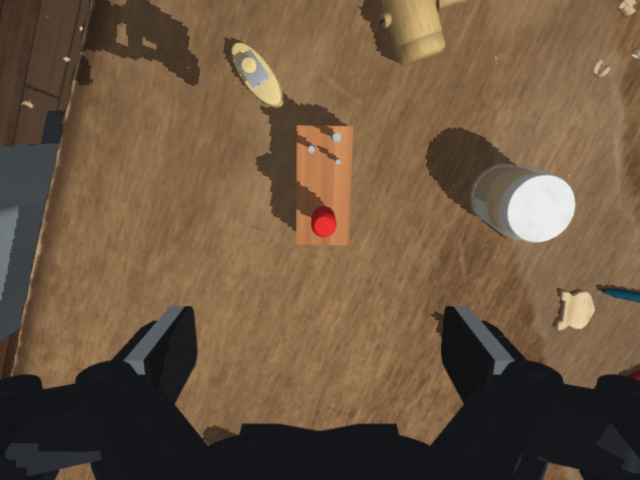

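Wrist view: knob at (322,220), with the block's long axis vertical in the image, so the fingers will close across the short side, clear of the bits. Both orientations agree within 2 mm, so I'll grasp.

```bash
python3 - <<'E'
from h import *
A=1.941-np.pi/2
move_linear([0.4885,0.3042,0.10],max_speed=.2)
move_linear([0.4885,0.3042,0.050],max_speed=.1,contact_N=6)
print(read_position(),read_wrist_force())
grasp(40)
print(read_opening(),read_wrist_force())
move_linear([0.4885,0.3042,0.11],max_speed=.12)
print(read_opening(),read_wrist_force(),read_time_s())
move_linear([0.4885,0.3042,0.2],max_speed=.2)
s=save("scene",name="s10");save("wrist",name="w10")
E
```

```text
[0.48897709 0.3044989  0.05060717] [ 0.44916951 -0.43094791 -1.10098248]
0.2067455484521793 [ 0.80495616 -0.62125901  1.40178421]
0.21075646747279184 [-0.39929744  0.35071912 -0.69439502] 22.7167
```

View pics/w10.png

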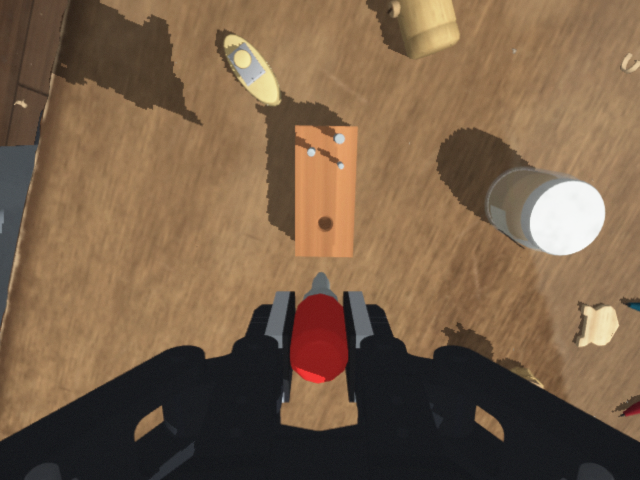

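View pics/s10.png

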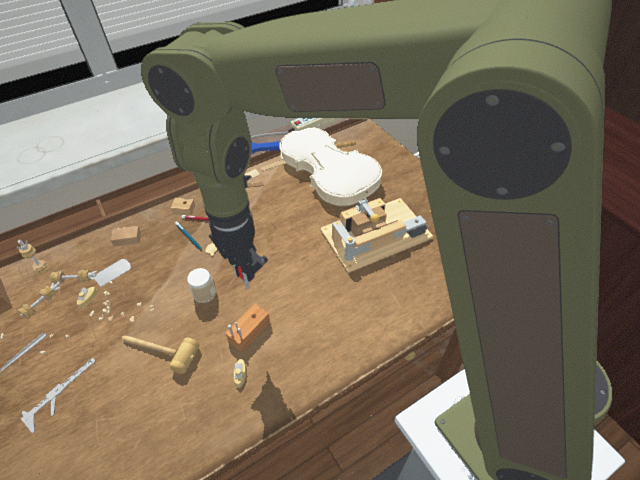

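The pin is held upright and the drill hole is visible at (326,223). That gives a direct calibration: I'll place the tongue hole at the same pixel, with the tool 10 mm higher because the tongue top is 10 mm higher. That aligns the pin however the camera is biased.

```bash
python3 - <<'E'
from h import *
c=camera("wrist")
hp,a=holec(c,(326,223));M=R.from_rotvec(read_orientation()).as_matrix();tp=np.array(read_position())
off=M.T@(onz(c,hp,.04)-np.array([0.48898,0.30450,.04]))
print(hp,a,"tool-frame bias",off, "now",tp)
move_linear([0.4885,0.3042,0.24],max_speed=.3)
D=down(YAW)
move_pose([0.5083,-0.1915,0.24],rv(D))
move_linear([0.5083,-0.1915,0.21],max_speed=.2)
c=save("wrist",name="w11");pr=proj(c,[0.5087,-0.191,.05])
print("pred",pr)
hq,a2=holec(c,pr,r=14);M2=R.from_rotvec(read_orientation()).as_matrix()
seen=onz(c,hq,.05);tgt=seen-M2@off
print(hq,a2,seen,"target",tgt,"pos",read_position(),read_time_s())
E
```

```text
[325.55483871 223.30322581] 155 tool-frame bias [-3.60777504e-04 -9.08558486e-06  2.15905047e-03] now [0.48725619 0.30344445 0.19778509]
pred [321.55213221 224.75517295]
[323.33057851 223.4214876 ] 121 [ 0.51013269 -0.19012485  0.05      ] target [ 0.50794737 -0.19025146  0.04999262] pos [ 0.50831333 -0.19071475  0.21018608] 25.9
```

View pics/w11.png

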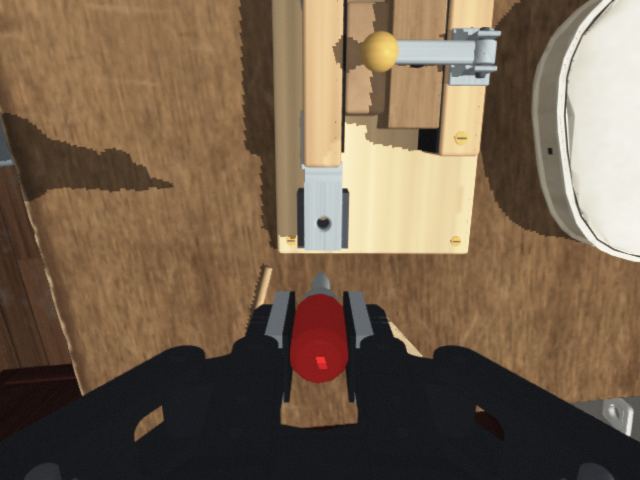

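The hole is at (323,223), against the reference of (326,223). The target is (0.508,-0.190), and the fixed cameras agree on x. I'll descend until the tip is just above the tongue and look from the side.

```bash
python3 - <<'E'
from h import *
move_linear([0.5080,-0.1905,0.105],max_speed=.15)
print(read_position(),read_wrist_force(),read_time_s())
s=save("scene",name="s12");w=save("wrist",name="w12");t=save("top",name="t12")
p=proj(s,[.508,-.19,.06]);x,y=int(p[0]),int(p[1])
a=cv2.resize(s["image"][y-35:y+35,x-40:x+40],None,fx=7,fy=7,interpolation=cv2.INTER_CUBIC)
cv2.imwrite("pics/s12c.png",a);print(x-40,y-35)
E
```

```text
[ 0.50898468 -0.19084383  0.1060772 ] [-0.62374081  0.46822544 -0.21942403] 26.75
376 183
```

View pics/s12c.png

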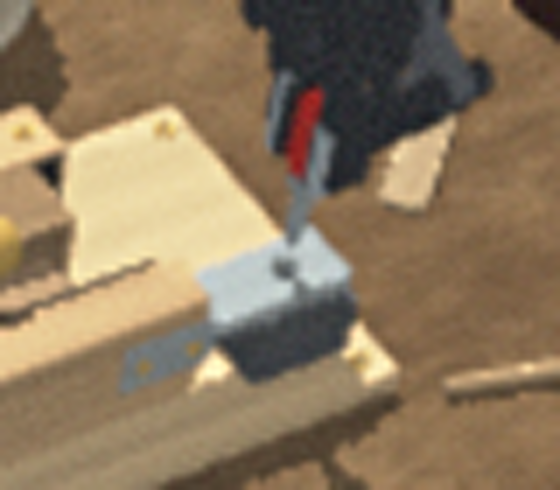

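View pics/w12.png

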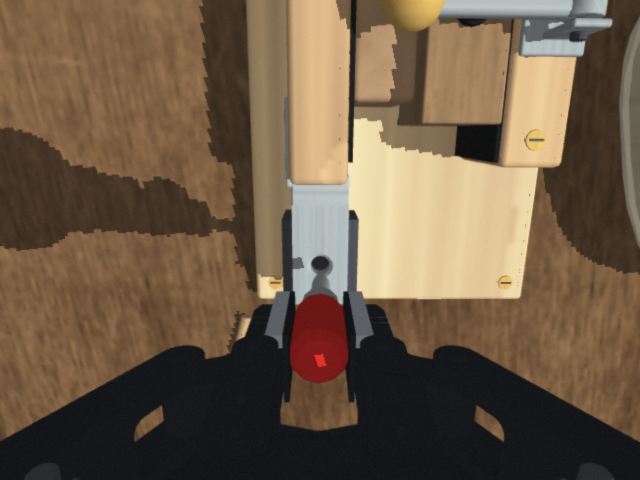

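```bash
python3 - <<'E'
from h import *
s=camera("scene");w=camera("wrist")
tz=read_position()[2]-.0446;print(tz)
for c in (s,w):
    a=proj(c,[.508,-.1905,tz]);b=proj(c,[.508,-.1905,.05]);bx=proj(c,[.509,-.1905,.05])-b;by=proj(c,[.508,-.1895,.05])-b
    print(a,b,"drop",b-a,"per mm x,y",bx,by)
w0=w["image"][220:300,280:360];cv2.imwrite("pics/w12c.png",cv2.resize(w0,None,fx=7,fy=7,interpolation=cv2.INTER_CUBIC))
E
```

```text
0.0613372559927466
[416.6623333 218.5019698] [416.01940416 221.38952177] drop [-0.64292913  2.88755197] per mm x,y [-0.24458561 -0.23290304] [-0.29069055  0.15043634]
[317.5083612  274.50713271] [317.521933   267.02635312] drop [ 0.01357179 -7.48077959] per mm x,y [ 1.95773235 -0.20466666] [-0.21578684 -1.86159227]
```

View pics/w12c.png

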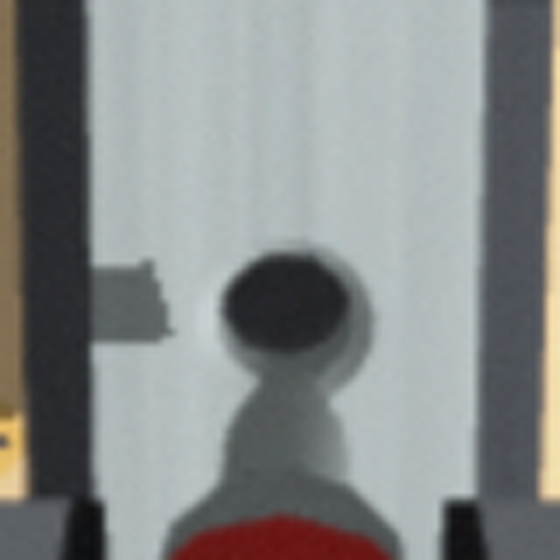

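The wrist crop shows the tip over the hole within about 0.5–0.6 mm after allowing for height. The hole centre is at about (322.4,265.7) and the tip projects to about (321.4,266.8). I'll insert with force checks.

```bash
python3 - <<'E'
from h import *
x,y=.5084,-.1900
for z in (.092,.085,.078,.072,.067,.063):
    r=move_linear([x,y,z],max_speed=.06,contact_N=10)
    print(z,r,np.round(read_position(),4),np.round(read_wrist_force(),1))
    if r: break
print(read_time_s())
save("wrist",name="w13")
E
```

```text
0.092 False [ 0.5077 -0.1897  0.0912] [ 0.2  0.3 -0.3]
0.085 False [ 0.508  -0.1898  0.0845] [-0.6  0.5 -1. ]
0.078 False [ 0.5081 -0.1899  0.0776] [-0.3 -0.1  0. ]
0.072 False [ 0.5082 -0.1899  0.0716] [ 0.6  0.  -0.5]
0.067 False [ 0.5082 -0.19    0.0667] [-0.6 -0.3 -0.5]
0.063 False [ 0.5083 -0.19    0.0627] [-0.7 -0.2 -0.6]
28.65
```

View pics/w13.png

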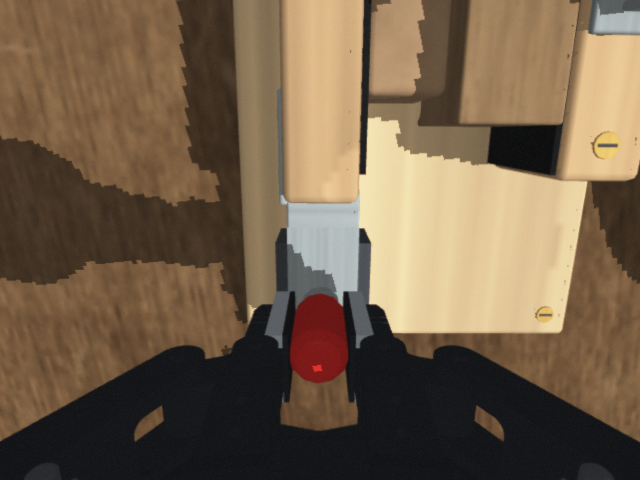

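```bash
python3 - <<'E'
from h import *
x,y=.5084,-.1900
r=move_linear([x,y,.054],max_speed=.03,contact_N=8)
print(r,np.round(read_position(),4),np.round(read_wrist_force(),1))
dwell(.2);print(np.round(read_position(),4),np.round(read_wrist_force(),1))
ungrasp(); print(read_opening())
move_linear([x,y,.15],max_speed=.15)
w=save("wrist",name="w14");s=save("scene",name="s14")
for ce,st in redc(w): print(ce,st,onz(w,ce,.077))
p=proj(s,[.508,-.19,.06]);X,Y=int(p[0]),int(p[1])
cv2.imwrite("pics/s14c.png",cv2.resize(s["image"][Y-35:Y+35,X-60:X+40],None,fx=7,fy=7,interpolation=cv2.INTER_CUBIC))
print(read_time_s(),X-60,Y-35)
E
```

```text
True [ 0.5095 -0.1903  0.0599] [0.4 0.8 4.3]
[ 0.5095 -0.1903  0.0599] [0.1 0.1 5.7]
0.9992355151699424
[322.05499542 259.36938588] [ 306  237   33   45 1091] [ 0.50910162 -0.19065636  0.077     ]
30.675 356 183
```

View pics/w14.png

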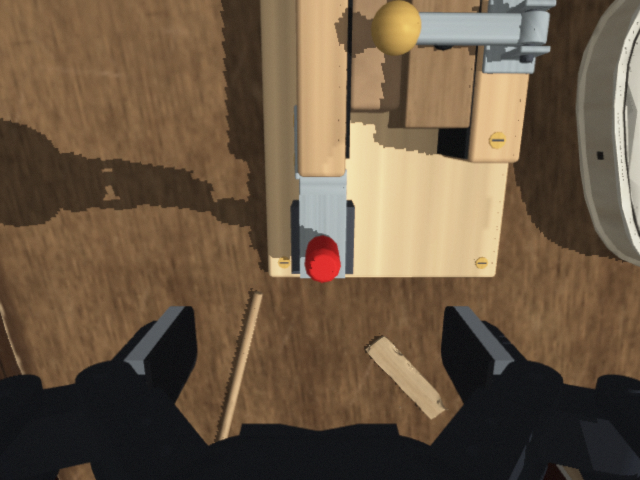

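View pics/s14c.png

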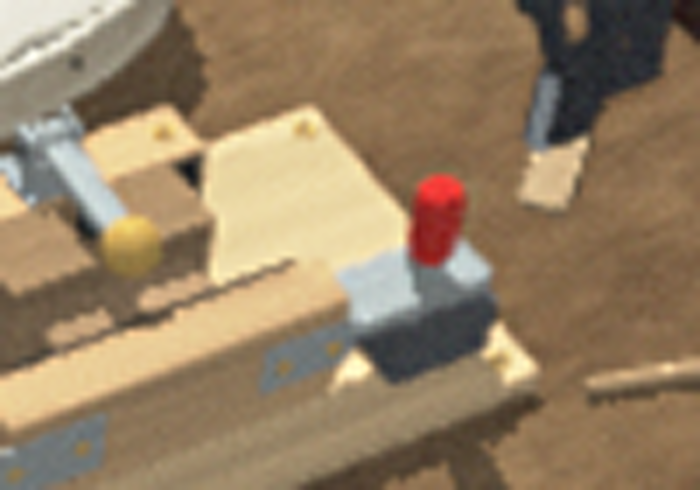

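The pin stands home: its collar is on the tongue, contact came at TCP z 0.0599 against the expected 0.0606, and the fingers are off it. Now the final hold on the jaw face.

```bash
python3 - <<'E'
from h import *
grasp(20)
move_linear(P(-0.0,0.0,0.21),max_speed=.25)
move_pose(P(-0.07,0.107,0.21),rv(DP))
move_linear(P(-0.07,0.107,0.036),max_speed=.2)
print(read_time_s(),np.round(read_wrist_force(),1))
move_linear(P(-0.027,0.107,0.036),max_speed=.08)
x=-0.025
for i in range(16):
    move_linear(P(x,0.107,0.036),max_speed=.03)
    w=np.mean([read_wrist_force() for _ in range(8)],0);f=RP.T@w[:2]
    print(round(x,4),np.round(f,1),round(w[2],1),np.round(RP.T@(read_position()[:2]-KEEP),4))
    if -f[0]>11.5: break
    x+=.001
for i in range(3):
    dwell(.5);print(np.round(RP.T@read_wrist_force()[:2],1),np.round(read_wrist_force(),1),read_position())
print(read_time_s())
save("scene",name="s15");save("wrist",name="w15");save("top",name="t15")
E
```

```text
34.1 [0.9 0.6 1.2]
-0.025 [0.5 0.5] 0.5 [-0.0253  0.107 ]
-0.024 [0.8 0.2] 0.1 [-0.024  0.107]
-0.023 [-0.3 -0.4] -0.0 [-0.0231  0.107 ]
-0.022 [-3.9 -1.1] 2.8 [-0.0232  0.107 ]
-0.021 [-5.1  0.2] 4.0 [-0.0232  0.107 ]
-0.02 [-7.2 -0.5] 5.4 [-0.0233  0.107 ]
-0.019 [-8.8 -1.3] 5.5 [-0.0233  0.107 ]
-0.018 [-10.9  -0.1] 7.6 [-0.0233  0.107 ]
-0.017 [-12.4   0.1] 8.3 [-0.0233  0.107 ]
[-12.5  -0.8] [-12.5   0.6   8.1] [ 0.49642834 -0.08405656  0.03502069]
[-12.6  -0.6] [-12.6   0.8   8.1] [ 0.4964177  -0.08407725  0.03500151]
[-12.8   0.4] [-12.7   1.8   9.4] [ 0.49644538 -0.08406652  0.03502352]
38.5417
```

View pics/s15.png

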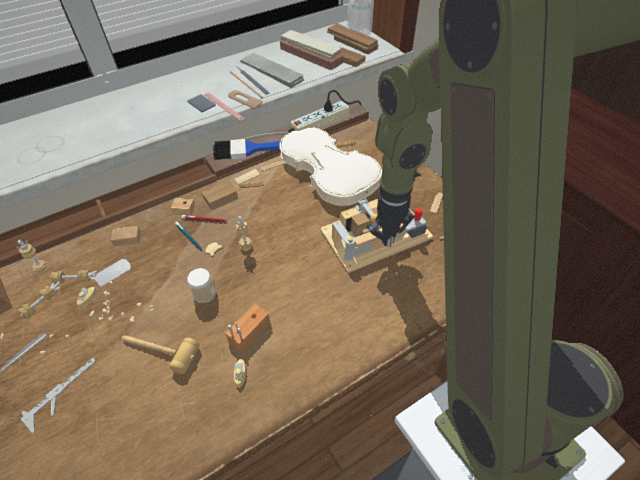

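View pics/w15.png

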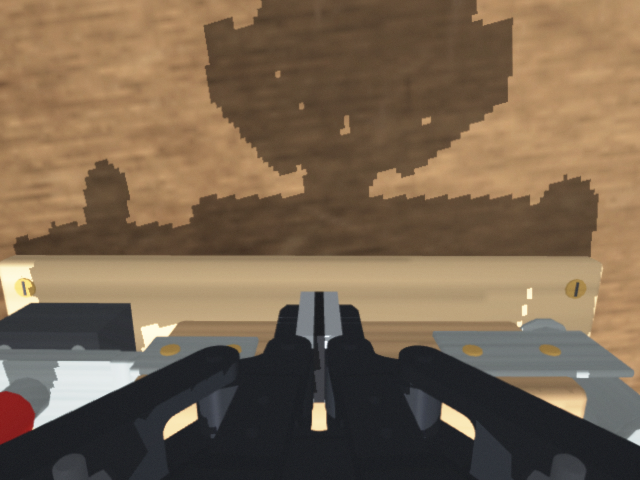

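The push is steady at 12.5 N into the face, with the jaw stopped at the same place as before and the pin still home. The fingers also drag down with about 8 N of friction, so I'll raise the target slightly to make the push cleaner.

```bash
python3 - <<'E'
from h import *
for z in (.037,.038,.039,.040):
    move_linear(P(-.017,0.107,z),max_speed=.02)
    w=np.mean([read_wrist_force() for _ in range(8)],0);print(z,np.round(RP.T@w[:2],1),round(w[2],1),np.round(read_position(),4))
    if w[2]<3: break
for i in range(3):
    dwell(.4);w=read_wrist_force();print(np.round(RP.T@w[:2],1),round(w[2],1))
print(read_time_s(),read_opening())
E
```

```text
0.037 [-10.6  -0.4] 2.4 [ 0.4964 -0.084   0.0353]
[-10.8  -0.2] 2.3
[-10.7  -0.8] 2.8
[-9.9 -1.2] 1.9
40.1417 -8.494417218609822e-05
```

```bash
python3 - <<'E'
from h import *
finish_job(); print(read_time_s(),np.round(read_wrist_force(),1))
E
```

```text
the job is handed in; nothing more can be done
the job is handed in; nothing more can be done
```

The job is handed in at about 40 s of the 72 s allowed. I did it in the order asked: flipped the lever forward, shut the jaw, fetched and seated the pin, then held the push on the jaw.

- **Hold-down lever:** I pushed the ball over from behind. The later pictures show the lever lying forward on the wood block.
- **Jaw:** It closed against a firm stop. The first contact stop bounced back to about 1 N, so I pushed on in small steps to 13 N. It stopped at the same place (within 0.3 mm) in the final push.
- **Locking pin:** It went through the tongue without resistance and met a stop at tool height 59.9 mm, against an expected 60.6 mm. I let go, and pictures from two cameras show it upright with the knob just above the tongue.
- **Final push:** The shut fingertips hold about 10–11 N steady on the outer face. They first dragged down on the jaw with about 8 N; raising the target 1 mm cut that to 2–3 N, and it brought the push down from 12.5 N.

**What disagreed:** the wrist camera read 2–3 mm to one side of the two fixed cameras. I allowed for this by using the empty drill hole as a reference before inserting the pin.

**Not checked:** I took no picture after the last 1 mm adjustment, only force readings. The readings after hand-in were refused, so the final second is not confirmed. I did not touch the other things on the bench, and they looked unmoved in the last scene picture.

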